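# Lock the heater block and snap its cover on

## Robot

A 6-joint arm with a two-finger parallel gripper is mounted at the origin on the work surface. World frame = base frame: x ahead of the robot, y to its left, z up, the work surface at z = 0. Lengths are in m, angles in rad, forces in N, time in s.
With the tool pointing down it reaches from about 0.325 to 0.9 m from the base axis. Payload 3.5 kg.
Tool frame: the origin (TCP) lies between the finger pads; the fingertips stand 14 mm ahead of it and the grasp point (between the pads) lies 5 mm behind it; z points along the fingers, y is the line along which they close (so a half turn about z gives the same grasp; the last joint's range is limited). The gripper opens to 85 mm and grips with 20 to 120 N. Pads are 22 mm wide; open, the fingers measure 114 mm over their backs; the gripper's body (76 mm by 85 mm) begins 54 mm behind the grasp point. The pads swing forward as they close: fully open they stand 13 mm farther back than shut.
Start: joints at [-1.37, 0.276, -0.026, 1.268, 0, 1.467], TCP at [0.187, -0.596, 0.245] pointing down, gripper open.
Joint ranges: [-3.12, 3.12], [-0.85, 1.88], [-1.08, 1.24], [-1.95, 2.15], [-1.57, 1.53], [-3.14, 3.14]. Speed limits (rad/s): [2.57, 2.57, 3.14, 3.14, 3.14, 3.14].

## Interface

Orientations are given as a unit quaternion [w, x, y, z].
In Python, from workcell import env, imaging, cut_out, mark_of gives the robot as it stands.
- The arm moves only by the tool step_arm, never from a script. Its argument "targets" is a list of rows, each a list of 3 entries, a list of its own where there are three numbers: the shift along the tool's x, y, z each as a share of 2 cm, from -1 to 1, then the turn, a rotation vector about the tool's x, y, z each as a share of 0.1 rad, from -1 to 1, then the closure, from -1 (fully open) to 1 (shut). In form: [[[tx, ty, tz], [wx, wy, wz], fingers], ...]. A call has 1 to 12 rows; each row shifts and turns the commanded pose from where the row before left it, along the tool's axes as they then stand; what a row does not reach is not made up. A row lasts 1/10 s, in which the tool goes at most 50 mm and 8.59 degrees, less where a joint would pass 70% of its speed; a pose out of reach is approached as far as the arm can. A call with a number of a shift or a turn outside -1 to 1 is refused whole. A call with a gripper value outside its range is refused whole. The fingers move at their own pace and stop on an object; "force" is the grip in N (left out, the last holds). Time passes only in rows, so rows that do not move let the fingers close. It gives the time, the measured TCP pose, the force, the opening and the grip force at its end, in the units of the state.
- env.read_state(): the state, without advancing time (a new reading comes with each control period).
- imaging.read_camera(name): name is "side" or "top"; returns a dict with "image" (384x512x3 uint8, red, green, blue), "depth" (384x512 float32, m along the optical axis (not along the pixel's ray), 0 where there is no reading), "intrinsics" (3x3 intrinsics, pixels), "cam_to_world" (4x4, takes a point from camera to world coordinates). Camera axes: x right, y down, z forward; pixel columns grow to the right and rows downward; lengths in m; the calibration is good to about 2 mm. A picture is of the moment at which its call begins.
- env.job_done(): hands the job in; it is judged then, once.
Trained networks look in the newest picture that a camera, given by its name, has taken for a name from the list of things; names that differ only in an ending like _2 or _b are one class to them, and where a whole thing is asked for, a point or a joint stands for the part that bears it (a point fixed in the world has none). Each returns a list of dicts, best first, with "score" (0 to 1); they miss things now and then, are a little off and sometimes report something else, mostly with a low value. They report only what shows in the picture. A call takes as long as a camera call. They do not tell look-alikes from the thing itself.
- cut_out(camera, query): "region" (384x512 bool, what is visible of it) and "extent" ([left, top, right, bottom] in pixels, round what is visible of it).
- mark_of(camera, query): "centre" ([column, row] in pixels: a listed point, or the origin of a listed thing).
The state is a dict: "time_s": time; "joints": joint angles; "joint_vel": joint speeds; "tau": joint torques, N m; "tool_pos": TCP position; "eef_rot": TCP orientation; "ft_force": force on the tool from outside, world axes, zero at the start; "moment": the same for the moment, N m; "gripper_width": finger opening in m; "gripper_force": force on a finger pad.
Only numpy, scipy, OpenCV 4.12 (cv2) and the standard library are available. Lean on these libraries where they do the work, as an engineer would, in place of code of your own. Each camera call takes 0.05 s, during which the arm holds its last target. There are 200 camera calls.

## Task

First turn the block heater's lock knob clockwise until it clicks past its detent. Then take the loose cover by its rib, set it in the heater's bay and press it down until both ends snap home and its top is level with the deck, and finish while still pressing it down firmly with the gripper (squeezing the gasket under it), not letting up. Leave the other things on the bench where they are.

Things in the scene. Friction and masses are not known exactly. Their poses are not given: they have to be found in the camera images.
- heater: white bench block heater, fixed to the bench; origin: centre of the underside of its deck part, x away from the operator, y left, z up. The deck part is 130 (x) by 270 (y), its flat top 70 above the bench; a grey head 50 deep, 66 high adjoins it on the +x side. On the deck: a rectangular bay (-y half) and a lock knob (+y half).
- bay (a point): centre of the bay's mouth, at deck top height (70 above the bench), 50 to -y of the heater's origin; axes as the heater's. The bay is 85 (x) by 118 (y) with slippery 5 mm 45 degree lead-in bevels all round; its floor is ringed by a sprung gasket frame 20 below the deck top. With the cover home and free, the cover's centre is 3 above this point (up to 4 lower while pressed).
- catches (a point): middle of the bay, 8 below its mouth, at the height of its snap catches: sprung pairs of round steel noses, radius 8, two in each short (y) end wall 44 apart, sticking 7 into the bay. The cover first rests on them, 15 above its home. Pressed straight down over its middle it takes 8 to 16 N over the first few mm; then they snap over its end ridges and the force drops away.
- gasket (a joint): sprung black gasket frame on the bay's floor, travel down in m: 0 free, 0.004 fully squeezed; 3 N per mm. The snapped cover's weight alone squeezes it less than 0.001; pressing the cover with about 6 N squeezes it to 0.0015, with about 10 N to 0.003.
- lock_knob (a joint): block-lock knob, rad, 0 to 1.30 (stop), grows clockwise seen from above; starts between 0 and 0.3 (unlocked). A stiff detent is felt from about 0.5 on (about 0.15 N m); past 0.8 it clicks over and springs on to about 1.1 = locked. Turning on to the stop at 1.30 does no harm.
- knob_grip (a point): on the knob's axis, 100 above the bench, 13 below the top of the bar grip, 78 to +y of the heater's origin. The grip is a black bar 50 long, 13 thick, 30 high (from 83 to 113 above the bench) on a disc of diameter 52. The bar lies along this point's x, which turns with the knob; at joint value 0 it is the heater's x.
- cover_center (a point): centre of the loose grey snap cover, half-way up (23 above its underside); z up, y along its length. A block 76 (x) by 99 (y) by 20 high with a round ridge along the foot of each short end (110 over the ridges); on top a central grip rib 60 long (x), 14 thick (y), 26 high; 46 high overall, 120 g. It lies on the bench right way up; half a turn makes no difference.
- tube_rack: bystander: white rack of small tubes, 60 x 95 x 42, loose; origin at centre of its underside
- microplate: bystander: white 85 x 127 x 14 well plate, loose; origin at centre of its underside
- timer: bystander: grey bench timer 55 x 65 x 20, loose; origin at centre of its underside
- reagent: bystander: amber jar, diameter 64, height 130, loose; origin at centre of its underside
- beaker: bystander: glass beaker, diameter 70, height 85, loose; origin at centre of its underside
- tip_box: bystander: empty grey open box 85 x 125 x 55, loose; origin at centre of its underside
- pipette: bystander: white pipette lying along its y axis, 240 long, 22 thick, loose; origin under its body
There are look-alikes about, which are no part of the job. What is shaped like the part that bears cover_center but turquoise is not meant.

How it is judged:
On the way, in this order (a step that is already met when the one before it is completed fails the run):
1. the lock knob has clicked past its detent (value of joint lock_knob above 1 rad), for 0.1 s.
2. the cover has snapped home in the bay, the knob still locked (value of joint lock_knob above 1 rad and horizontal distance between cover_center and bay below 0.008 m and z of cover_center in the frame of bay between -0.006 and 0.006 m and angle between the y axis of cover_center and the y axis of bay, either way round below 0.12 rad and angle between the z axis of cover_center and the z axis of bay, either way round below 0.06 rad), for 0.2 s.
At the end, for the whole second after the job is handed in: knob past 1.0 rad; cover snapped in the bay: centred within 8 mm, square within 0.12 rad, level within 0.06 rad, its centre within 6 mm of deck height; fingers still touching it (over 2 N) and pressing it so that the gasket is squeezed over 1.5 mm (about 6 N), through the last second (all of step 2 and value of joint gasket above 0.0015 m and contact force between the fingers and cover above 2 N); the arm keeps its last pose, push and grip.
It fails at once if one of the other loose things on the bench is shoved more than 40 mm or knocked over (distance of any of tube_rack, microplate, timer, reagent, beaker, tip_box, pipette from where it was at the start of the episode above 0.04 m or angle between any of tube_rack, microplate, timer, reagent, beaker, tip_box, pipette's own z axis and vertical above 0.5 rad).
It also fails if it takes over 59 s, if anything falls off the work surface, if the arm or the gripper's body presses on something with over 40 N, if the wrist force passes 120 N, or if a joint passes its speed limit or range.

## Working session

There is one attempt and no reset: what is moved stays moved. The work goes in short steps, Python scripts to look and compute and a tool call to move; the robot and the scene stay as the last step left them, time stands still between calls to the robot, and variables do not carry over. Pictures are saved under pics/ and viewed, at most 10 in all, crops included, and the job is handed in when it is done.

Besides the shell and the picture viewer there is one more tool, called by a JSON object that holds its "op" and its "data", one argument or row to a line. step_arm: Moves the arm, as the interface text tells. Shift numbers are shares of 2 cm and turn numbers shares of 0.1 rad, none past 1 either way. Its arguments: {"type":"object","properties":{"targets":{"type":"array","items":{"type":"array"}},"force":{"type":"number"}},"required":["targets"]}

```bash
mkdir -p pics
cat > h.py <<'E'
import numpy as np, cv2
from workcell import env, imaging, cut_out, mark_of
def cloud(d):
    K=d["intrinsics"];z=d["depth"];v,u=np.mgrid[:384,:512]
    p=np.stack([(u-K[0,2])/K[0,0]*z,(v-K[1,2])/K[1,1]*z,z,np.ones_like(z)],-1)
    w=(p@d["cam_to_world"].T)[...,:3]; w[z==0]=np.nan
    return w
def ray(d,px,h):
    K=d["intrinsics"];T=d["cam_to_world"]
    r=T[:3,:3]@np.array([(px[0]-K[0,2])/K[0,0],(px[1]-K[1,2])/K[1,1],1.]);o=T[:3,3]
    return o+r*(h-o[2])/r[2]
E
python3 - <<'E'
from h import *
ims=[]
for c in("top","side"):
    d=imaging.read_camera(c);np.savez(c+".npz",**d);ims.append(d["image"])
    print(c,np.round(d["cam_to_world"],3).tolist())
    for q,h in(("heater",0),("bay",.07),("knob_grip",.1),("cover_center",.023),("lock_knob",.1),("tube_rack",0),("microplate",0),("timer",0),("reagent",0),("beaker",0),("tip_box",0),("pipette",0)):
        try:
            for m in mark_of(c,q)[:3]:
                print(q,round(m["score"],2),np.round(m["centre"]),np.round(ray(d,m["centre"],h),3))
        except Exception as e: print(q,e)
im=cv2.cvtColor(np.vstack(ims),cv2.COLOR_RGB2BGR)
cv2.imwrite("pics/a_top.png",cv2.cvtColor(ims[0],4));cv2.imwrite("pics/a_side.png",cv2.cvtColor(ims[1],4))
E
```

```text
top [[0.002, -0.999, 0.046, 0.499], [-1.0, -0.002, -0.002, -0.016], [0.002, -0.046, -0.999, 1.51], [0.0, 0.0, 0.0, 1.0]]
heater 0.91 [281. 213.] [ 0.5   -0.121  0.   ]
bay 0.89 [295. 213.] [ 0.502 -0.164  0.07 ]
bay 0.41 [386. 236.] [ 0.423 -0.478  0.07 ]
knob_grip 0.64 [261. 209.] [ 0.513 -0.045  0.1  ]
cover_center 0.8 [134. 176.] [0.633 0.405 0.023]
cover_center 0.78 [222. 261.] [0.331 0.091 0.023]
cover_center 0.77 [182. 170.] [0.653 0.235 0.023]
lock_knob it knows: bay, beaker, catches, cover_center, heater, knob_grip, microplate, pipette, reagent, timer, tip_box, tube_rack
tube_rack 0.8 [194. 216.] [0.49  0.193 0.   ]
microplate 0.81 [124. 222.] [0.468 0.448 0.   ]
reagent 0.54 [270. 133.] [ 0.793 -0.081  0.   ]
beaker 0.74 [196. 215.] [0.494 0.188 0.   ]
beaker 0.61 [384. 195.] [ 0.567 -0.494  0.   ]
tip_box 0.66 [385. 238.] [ 0.41  -0.496  0.   ]
pipette 0.74 [179. 142.] [0.759 0.249 0.   ]
pipette 0.31 [387. 238.] [ 0.412 -0.502  0.   ]
side [[-0.847, -0.426, 0.318, 0.13], [-0.532, 0.663, -0.526, 0.706], [0.013, -0.615, -0.789, 1.177], [0.0, 0.0, 0.0, 1.0]]
heater 0.59 [286. 198.] [ 0.507 -0.127  0.   ]
knob_grip 0.65 [277. 200.] [ 0.493 -0.029  0.1  ]
cover_center 0.96 [268. 302.] [0.341 0.281 0.023]
cover_center 0.85 [198. 242.] [0.66  0.227 0.023]
cover_center 0.71 [301. 256.] [0.33  0.082 0.023]
lock_knob it knows: bay, beaker, catches, cover_center, heater, knob_grip, microplate, pipette, reagent, timer, tip_box, tube_rack
tube_rack 0.97 [245. 258.] [0.494 0.179 0.   ]
microplate 0.74 [204. 331.] [0.463 0.456 0.   ]
timer 0.49 [202. 203.] [0.767 0.069 0.   ]
reagent 0.62 [216. 178.] [ 0.795 -0.064  0.   ]
beaker 0.78 [316. 137.] [ 0.559 -0.498  0.   ]
beaker 0.47 [295. 184.] [ 0.511 -0.209  0.   ]
tip_box 0.74 [344. 154.] [ 0.412 -0.47   0.   ]
tip_box 0.27 [199. 242.] [0.669 0.214 0.   ]
pipette 0.93 [174. 234.] [0.763 0.237 0.   ]
```

View pics/a_top.png

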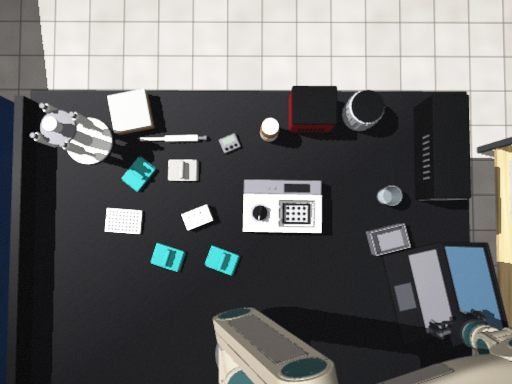

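View pics/a_side.png

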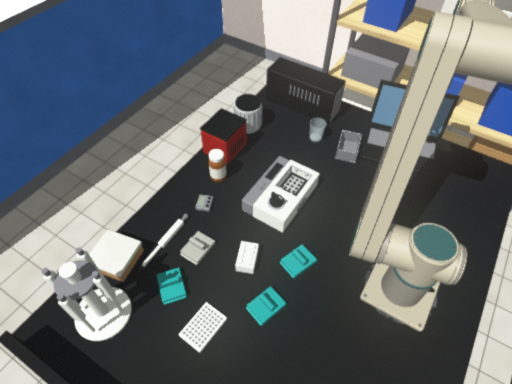

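The candidates for the cover in the top view are turquoise (139,174), (168,257) and (222,261), and grey (182,170). Only the grey one fits, since the task rules out turquoise. The heater is at (282,207), with its knob at (260,213) and its bay at (296,213). I'll measure from depth and confirm with a crop.

Run:
```python
from h import *
def rect(P,n):
    if len(P)<5: print(n,len(P));return
    r=cv2.minAreaRect((P[:,:2]*1000).astype(np.float32)); print(n,len(P),np.round(r,1).tolist() if 0 else [np.round(x,1) for x in r],"mean",np.round(P.mean(0),4),"pca",end=" ")
    C=np.cov(P[:,:2].T);w,V=np.linalg.eigh(C);print(round(np.degrees(np.arctan2(V[1,1],V[0,1]))%180,1),"ext",np.round(np.sqrt(12*w)*1000,1))
for c in("top","side"):
    d=dict(np.load(c+".npz"));w=cloud(d);X,Y,Z=w[...,0],w[...,1],w[...,2]
    print(c,"K",d["intrinsics"][0,0])
    nh=(abs(X-.5)<.13)&(abs(Y+.12)<.2)
    rect(w[nh&(abs(Z-.070)<.006)],"deck"); rect(w[nh&(Z>.105)&(Z<.125)],"bar");rect(w[nh&(Z>.04)&(Z<.076)],"deckall")
    nc=(abs(X-.65)<.07)&(abs(Y-.23)<.07)
    rect(w[nc&(Z>.039)&(Z<.06)],"rib");rect(w[nc&(Z>.012)],"cover");rect(w[nc&(Z>.015)&(Z<.026)],"covertop")
    for q in("cover_center","knob_grip","heater","bay"):
        pass
d=dict(np.load("top.npz"));im=d["image"]
a=cv2.resize(im[150:200,155:210],None,fx=7,fy=7,interpolation=2);b=cv2.resize(im[175:240,235:330],None,fx=6,fy=6,interpolation=2)
s=np.load("side.npz")["image"];e=cv2.resize(s[225:275,175:230],None,fx=4,fy=4)
o=np.zeros((600,800,3),np.uint8);o[:350,:385]=a;o[350-0:350+200,:220]=e;o[:390,400:400+400]=b[:,:400]
cv2.imwrite("pics/b.png",cv2.cvtColor(o,4))
```

```text
top K 417.3173190590599
deck 2614 [array([ 525.4, -118. ]), array([180. , 267.3]), np.float64(0.1)] mean [ 0.5279 -0.1093  0.0691] pca 93.8 ext [192.5 282.8]
bar 57 [array([501.2, -39.6]), array([12.5, 48.4]), np.float64(78.9)] mean [ 0.5013 -0.0398  0.1124] pca 168.1 ext [13.  50.3]
deckall 3666 [array([ 525.6, -118.3]), array([180.6, 268.1]), np.float64(0.1)] mean [ 0.5276 -0.1201  0.0642] pca 87.2 ext [185.5 271.1]
rib 67 [array([654.9, 235.4]), array([57.4, 13.8]), np.float64(0.1)] mean [0.654  0.2359 0.0461] pca 179.0 ext [14.5 58.2]
cover 576 [array([647.4, 224.1]), array([126.6,  86. ]), np.float64(90.0)] mean [0.6533 0.2352 0.0231] pca 91.6 ext [ 75.6 100.4]
covertop 437 [array([654.1, 234.4]), array([ 72.6, 104.2]), np.float64(0.3)] mean [0.6534 0.2353 0.0198] pca 93.0 ext [ 77.7 107.3]
side K 381.09622568539595
deck 1940 [array([ 526.7, -117.1]), array([274.8, 182.3]), np.float64(89.8)] mean [ 0.5313 -0.1012  0.0703] pca 93.8 ext [196.8 287.9]
bar 54 [array([501.8, -38. ]), array([13.7, 47.7]), np.float64(80.2)] mean [ 0.5021 -0.037   0.1129] pca 168.8 ext [15.  49.8]
deckall 2726 [array([ 526.8, -116.8]), array([275.3, 182.4]), np.float64(89.6)] mean [ 0.5234 -0.1088  0.0646] pca 88.3 ext [190.1 295.9]
rib 75 [array([654.7, 237.6]), array([14.6, 58.4]), np.float64(88.4)] mean [0.654  0.2384 0.0466] pca 179.5 ext [14.6 59.9]
cover 595 [array([655.4, 238.3]), array([104.6,  77.8]), np.float64(89.4)] mean [0.6523 0.241  0.0245] pca 87.0 ext [ 78.  100.7]
covertop 460 [array([655.4, 236.4]), array([100.9,  77.6]), np.float64(89.4)] mean [0.6531 0.2401 0.0211] pca 87.6 ext [ 79.5 109.4]
```

View pics/b.png

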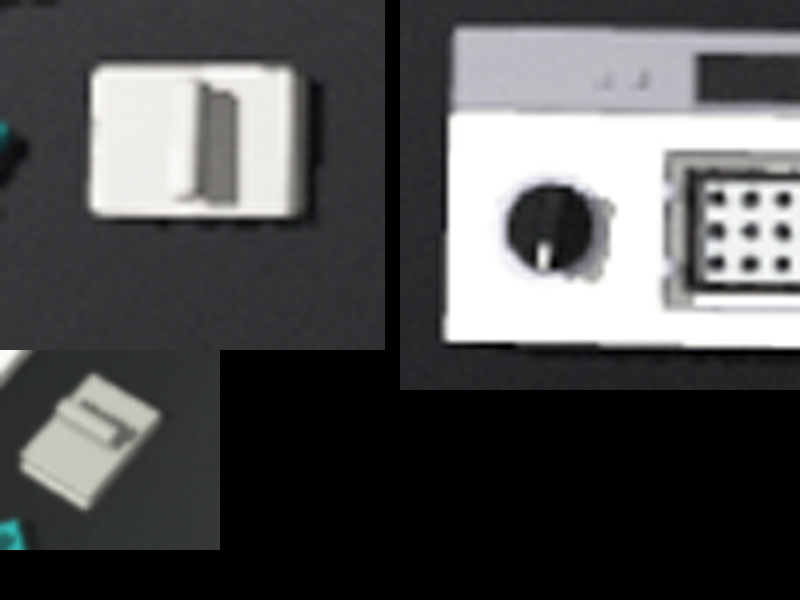

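The crop confirms the cover: the grey block with a rib at top-view (182,170), lying squarely on the bench. Measured heights are rib top 0.046, bar top 0.1125 and deck 0.070, all matching the given sizes. The heater yaw is about 0, the deck centre about (0.501, -0.1175), the bay (0.501, -0.1675), and the knob (0.5015, -0.039) with its bar at -11.5° (joint value about 0.2).

```bash
cat > plan.py <<'E'
# usage: plan.py x y z yawdeg(of tool y line, mod 180) : remaining motion in tool axes
import sys
from h import *
from scipy.spatial.transform import Rotation as R
s=env.read_state();q=s["eef_rot"];r=R.from_quat([q[1],q[2],q[3],q[0]])
t=np.array(list(map(float,sys.argv[1:4])));m=r.as_matrix()
print("t",round(s["time_s"],2),"pos",np.round(s["tool_pos"],4),"j",np.round(s["joints"],3),"F",np.round(s["ft_force"],1),"w",round(s["gripper_width"],4),round(s["gripper_force"],1))
a=np.radians(float(sys.argv[4]));cur=np.arctan2(m[1,1],m[0,1])
dl=(a-cur+np.pi/2)%np.pi-np.pi/2
print("tool axes",np.round(m,3).tolist(),"shift units",np.round(m.T@(t-s["tool_pos"])/.02,2),"world yaw delta",round(dl,3))
D=R.from_matrix(np.array([[-np.sin(cur+dl)*-1,np.cos(cur+dl),0],[-np.cos(cur+dl),np.sin(cur+dl),0],[0,0,-1]]).T.T)
y=np.array([np.cos(cur+dl),np.sin(cur+dl),0]);z=np.array([0,0,-1.]);x=np.cross(y,z)
print("rotvec units",np.round((r.inv()*R.from_matrix(np.stack([x,y,z],1))).as_rotvec()/.1,2))
E
sed -i '/^D=/d' plan.py; python3 plan.py .5015 -.039 .103 78.5
```

```text
t 1.2 pos [ 0.1869 -0.5964  0.2453] j [-1.37   0.276 -0.026  1.268  0.     1.467] F [-1.1  0.1 -0.3] w 0.0851 0.0
tool axes [[0.954, 0.299, 0.0], [0.299, -0.954, 0.0], [0.0, -0.0, -1.0]] shift units [ 23.34 -21.89   7.12] world yaw delta -0.504
rotvec units [-0.   -0.    5.04]
```

{"op": "step_arm", "data": {
  "targets": [
    [[1, -0.9, 0], [0, 0, 0], -1],
    [[1, -0.9, 0], [0, 0, 0], -1],
    [[1, -0.9, 0], [0, 0, 0], -1],
    [[1, -0.9, 0], [0, 0, 0], -1],
    [[1, -0.9, 0], [0, 0, 0], -1],
    [[1, -0.9, 0], [0, 0, 0], -1],
    [[1, -0.9, 0], [0, 0, 0], -1],
    [[1, -0.9, 0], [0, 0, 0], -1],
    [[1, -0.9, 0], [0, 0, 0], -1],
    [[1, -0.9, 0], [0, 0, 0], -1],
    [[1, -0.9, 0], [0, 0, 0], -1],
    [[1, -0.9, 0], [0, 0, 0], -1]
  ]
}}

```text
time_s: 2.4
tool_pos: [0.3518, -0.3175, 0.2455]
eef_rot: [0.0, 0.988, 0.151, 0.0]
ft_force: [0.3, 0.3, 0.4]
gripper_width: 0.0854
gripper_force: 0.0
```

{"op": "step_arm", "data": {
  "targets": [
    [[0, 0, 0], [0, 0, -1], -1],
    [[0, 0, 0], [0, 0, -1], -1],
    [[0, 0, 0], [0, 0, -1], -1],
    [[0, 0, 0], [0, 0, -1], -1],
    [[0, 0, 0], [0, 0, -1], -1],
    [[0, 0, 0], [0, 0, -1], -1],
    [[0, 0, 0], [0, 0, -1], -1],
    [[0, 0, 0], [0, 0, -1], -1],
    [[0, 0, 0], [0, 0, -1], -1],
    [[0, 0, 0], [0, 0, -1], -1],
    [[0, 0, 0], [0, 0, -1], -1],
    [[0, 0, 0], [0, 0, -1], -1]
  ]
}}

```text
time_s: 3.6
tool_pos: [0.3513, -0.3185, 0.2454]
eef_rot: [0.0, 0.729, 0.685, -0.0]
ft_force: [-0.5, -0.1, -0.2]
gripper_width: 0.0854
gripper_force: 0.0
```

{"op": "step_arm", "data": {
  "targets": [
    [[0, 0, 0], [0, 0, -1], -0.2],
    [[0, 0, 0], [0, 0, -1], -0.2],
    [[0, 0, 0], [0, 0, -1], -0.2],
    [[0, 0, 0], [0, 0, -1], -0.2],
    [[0, 0, 0], [0, 0, -1], -0.2],
    [[0, 0, 0], [0, 0, -1], -0.2],
    [[0, 0, 0], [0, 0, -1], -0.2],
    [[0, 0, 0], [0, 0, -1], -0.2],
    [[0, 0, 0], [0, 0, -1], -0.2],
    [[0, 0, 0], [0, 0, -1], -0.2],
    [[0, 0, 0], [0, 0, -1], -0.2],
    [[0, 0, 0], [0, 0, -1], -0.2]
  ]
}}

```text
time_s: 4.8
tool_pos: [0.3513, -0.3185, 0.2454]
eef_rot: [0.0, 0.215, 0.977, -0.0]
ft_force: [0.7, -0.3, -2.1]
gripper_width: 0.051
gripper_force: 0.0
```

```bash
python3 plan.py .5015 -.039 .16 78.5
```

```text
t 4.8 pos [ 0.3513 -0.3185  0.2454] j [-0.873  0.007 -0.34   1.224  0.    -0.439] F [ 0.7 -0.3 -2.1] w 0.051 0.0
tool axes [[-0.907, 0.42, 0.0], [0.42, 0.907, -0.0], [-0.0, -0.0, -1.0]] shift units [-0.94 15.84  4.27] world yaw delta 0.233
rotvec units [-0.    0.   -2.33]
```

{"op": "step_arm", "data": {
  "targets": [
    [[-0.08, 1, 0], [0, 0, 0], -0.2],
    [[-0.08, 1, 0], [0, 0, 0], -0.2],
    [[-0.08, 1, 0], [0, 0, 0], -0.2],
    [[-0.08, 1, 0], [0, 0, 0], -0.2],
    [[-0.08, 1, 0], [0, 0, 0], -0.2],
    [[-0.08, 1, 0.2], [0, 0, 0], -0.2],
    [[-0.08, 1, 0.4], [0, 0, 0], -0.2],
    [[-0.08, 1, 0.5], [0, 0, 0], -0.2],
    [[-0.08, 1, 0.5], [0, 0, 0], -0.2],
    [[-0.08, 1, 0.5], [0, 0, 0], -0.2],
    [[-0.08, 1, 0.5], [0, 0, 0], -0.2],
    [[-0.08, 1, 0.5], [0, 0, 0], -0.2]
  ]
}}

```text
time_s: 6.0
tool_pos: [0.4709, -0.1085, 0.1831]
eef_rot: [0.0, 0.217, 0.976, -0.0]
ft_force: [-0.4, 0.1, 1.1]
gripper_width: 0.051
gripper_force: 0.0
```

{"op": "step_arm", "data": {
  "targets": [
    [[0, 1, 0.4], [0, 0, 0], -0.2],
    [[0, 1, 0.4], [0, 0, 0], -0.2],
    [[0, 1, 0.4], [0, 0, 0], -0.2],
    [[0, 0.9, 0], [0, 0, 0], -0.2],
    [[0, 0, 0], [0, 0, -0.8], -0.2],
    [[0, 0, 0], [0, 0, -0.8], -0.2],
    [[0, 0, 0], [0, 0, -0.75], -0.2],
    [[0, 0, 0], [0, 0, 0], -0.2],
    [[0, 0, 0], [0, 0, 0], -0.2]
  ]
}}

```text
time_s: 6.9
tool_pos: [0.5036, -0.0386, 0.1594]
eef_rot: [0.0, 0.102, 0.995, -0.0]
ft_force: [0.9, -1.5, -0.2]
gripper_width: 0.0509
gripper_force: 0.0
```

```bash
python3 plan.py .5015 -.039 .103 78.5
```

```text
t 6.9 pos [ 0.5036 -0.0386  0.1594] j [-0.205  0.129 -0.4    1.042 -0.    -0.   ] F [ 0.9 -1.5 -0.2] w 0.0509 0.0
tool axes [[-0.979, 0.203, 0.0], [0.203, 0.979, -0.0], [-0.0, -0.0, -1.0]] shift units [ 0.1  -0.04  2.82] world yaw delta 0.004
rotvec units [-0.    0.   -0.04]
```

{"op": "step_arm", "data": {
  "targets": [
    [[0.1, 0, 0.7], [0, 0, 0], -0.2],
    [[0, 0, 0.7], [0, 0, 0], -0.2],
    [[0, 0, 0.7], [0, 0, 0], -0.2],
    [[0, 0, 0.7], [0, 0, 0], -0.2],
    [[0, 0, 0], [0, 0, 0], 1],
    [[0, 0, 0], [0, 0, 0], 1],
    [[0, 0, 0], [0, 0, 0], 1],
    [[0, 0, 0], [0, 0, 0], 1],
    [[0, 0, 0], [0, 0, 0], 1],
    [[0, 0, 0], [0, 0, 0], 1],
    [[0, 0, 0], [0, 0, 0], 1]
  ],
  "force": 80
}}

```text
time_s: 8.0
tool_pos: [0.5018, -0.0394, 0.1042]
eef_rot: [0.0, 0.102, 0.995, -0.001]
ft_force: [-2.2, -5.3, 2.8]
gripper_width: 0.0117
gripper_force: 79.1
```

```bash
python3 plan.py .5015 -.039 .103 78.5
```

```text
t 8.0 pos [ 0.5018 -0.0394  0.1042] j [-0.205  0.183 -0.467  0.92  -0.003 -0.002] F [-2.2 -5.3  2.8] w 0.0117 79.1
tool axes [[-0.979, 0.202, 0.0], [0.202, 0.979, -0.003], [-0.001, -0.003, -1.0]] shift units [0.02 0.01 0.06] world yaw delta 0.003
rotvec units [-0.03  0.01 -0.03]
```

Gripped. Turning clockwise by 1.0 rad.

{"op": "step_arm", "data": {
  "targets": [
    [[0, 0, 0], [0, 0, 0.9], 1],
    [[0, 0, 0], [0, 0, 0.9], 1],
    [[0, 0, 0], [0, 0, 0.9], 1],
    [[0, 0, 0], [0, 0, 0.9], 1],
    [[0, 0, 0], [0, 0, 0.9], 1],
    [[0, 0, 0], [0, 0, 0.9], 1],
    [[0, 0, 0], [0, 0, 0.9], 1],
    [[0, 0, 0], [0, 0, 0.9], 1],
    [[0, 0, 0], [0, 0, 0.9], 1],
    [[0, 0, 0], [0, 0, 0.9], 1],
    [[0, 0, 0], [0, 0, 0.9], 1],
    [[0, 0, 0], [0, 0, 0], 1]
  ]
}}

```text
time_s: 9.2
tool_pos: [0.5017, -0.0397, 0.1042]
eef_rot: [0.001, 0.563, 0.827, -0.001]
ft_force: [-3.0, -4.8, 3.2]
gripper_width: 0.0117
gripper_force: 79.2
```

```bash
python3 plan.py .5015 -.039 .103 78.5;python3 -c "
from h import *;print(env.read_state()['moment'])"
```

```text
t 9.2 pos [ 0.5017 -0.0397  0.1042] j [-0.205  0.183 -0.467  0.92  -0.004  0.99 ] F [-3.  -4.8  3.2] w 0.0117 79.2
tool axes [[-0.367, 0.93, 0.0], [0.93, 0.367, -0.004], [-0.004, -0.001, -1.0]] shift units [0.03 0.   0.06] world yaw delta 0.995
rotvec units [-0.03  0.03 -9.95]
[-1.10568513  0.52471649 -0.04587141]
```

{"op": "step_arm", "data": {
  "targets": [
    [[0, 0, 0], [0, 0, 0], -0.2],
    [[0, 0, 0], [0, 0, 0], -0.2],
    [[0, 0, 0], [0, 0, 0], -0.2],
    [[0, 0, -0.5], [0, 0, 0], -0.2],
    [[0, 0, -1], [0, 0, 0], -0.2],
    [[0, 0, -1], [0, 0, 0], -0.2],
    [[0, 0, -1], [0, 0, 0], -0.2],
    [[0, 0, -1], [0, 0, -1], -0.2],
    [[0, 0, 0], [0, 0, -1], -0.2],
    [[0, 0, 0], [0, 0, -1], -0.2],
    [[0, 0, 0], [0, 0, -1], -0.2],
    [[0, 0, 0], [0, 0, -1], -0.2]
  ]
}}

```text
time_s: 10.4
tool_pos: [0.5019, -0.038, 0.1943]
eef_rot: [0.001, 0.337, 0.941, 0.0]
ft_force: [0.1, -0.2, -0.1]
gripper_width: 0.0512
gripper_force: 0.0
```

{"op": "step_arm", "data": {
  "targets": [
    [[0, 0, 0], [0, 0, -1], -0.2],
    [[0, 0, 0], [0, 0, -1], -0.2],
    [[0, 0, 0], [0, 0, -1], -0.2],
    [[0, 0, 0], [0, 0, -1], -0.2],
    [[0, 0, 0], [0, 0, -1], -0.2],
    [[0, 0, 0], [0, 0, -1], -0.2],
    [[0, 0, 0], [0, 0, -0.9], -0.2],
    [[0, 0, 0], [0, 0, 0], -0.2]
  ]
}}

```text
time_s: 11.2
tool_pos: [0.5019, -0.038, 0.1941]
eef_rot: [0.001, 0.001, 1.0, 0.0]
ft_force: [0.4, -0.7, -0.1]
gripper_width: 0.051
gripper_force: 0.0
```

{"op": "step_arm", "data": {
  "targets": [
    [[-0.5, 1, 0], [0, 0, 0], -0.2],
    [[-0.5, 1, 0], [0, 0, 0], -0.2],
    [[-0.5, 1, 0], [0, 0, 0], -0.2],
    [[-0.5, 1, 0], [0, 0, 0], -0.2],
    [[-0.5, 1, 0], [0, 0, 0], -0.2],
    [[-0.5, 1, 0], [0, 0, 0], -0.2],
    [[-0.5, 1, 0], [0, 0, 0], -0.2],
    [[-0.5, 1, 0], [0, 0, 0], -0.2],
    [[-0.5, 1, 0], [0, 0, 0], -0.2],
    [[-0.5, 1, 0], [0, 0, 0], -0.2],
    [[-0.5, 1, 0.5], [0, 0, 0], -0.2],
    [[-0.5, 1, 0.5], [0, 0, 0], -0.2]
  ]
}}

```text
time_s: 12.4
tool_pos: [0.6231, 0.2026, 0.174]
eef_rot: [0.001, 0.002, 1.0, 0.0]
ft_force: [-0.0, 0.6, 0.8]
gripper_width: 0.0513
gripper_force: 0.0
```

```bash
python3 plan.py .6543 .237 .037 89.5;python3 - <<'E'
from h import *
d=imaging.read_camera("top");w=cloud(d);X,Y,Z=w[...,0],w[...,1],w[...,2]
P=w[(abs(X-.5)<.05)&(abs(Y+.04)<.05)&(Z>.105)&(Z<.12)]
V=np.linalg.eigh(np.cov(P[:,:2].T))[1];print(len(P),P.mean(0),"knob",-np.arctan(V[1,1]/V[0,1]))
E
```

```text
t 12.4 pos [0.6231 0.2026 0.174 ] j [ 0.216  0.37  -0.051  1.148  0.     0.221] F [-0.   0.6  0.8] w 0.0513 0.0
tool axes [[-1.0, 0.005, 0.001], [0.005, 1.0, 0.001], [-0.001, 0.001, -1.0]] shift units [-1.54  1.72  6.85] world yaw delta -0.004
rotvec units [0.01 0.01 0.04]
57 [ 0.5014457  -0.03951029  0.11192715] knob 1.209052448980389
```

{"op": "step_arm", "data": {
  "targets": [
    [[-0.75, 0.85, 0.6], [0, 0, 0], -0.2],
    [[-0.75, 0.85, 0.8], [0, 0, 0], -0.2],
    [[0, 0, 1], [0, 0, 0], -0.2],
    [[0, 0, 1], [0, 0, 0], -0.2],
    [[0, 0, 1], [0, 0, 0], -0.2],
    [[0, 0, 1], [0, 0, 0], -0.2],
    [[0, 0, 0.6], [0, 0, 0], -0.2],
    [[0, 0, 0.4], [0, 0, 0], -0.2],
    [[0, 0, 0.2], [0, 0, 0], -0.2],
    [[0, 0, 0], [0, 0, 0], -0.2]
  ]
}}

```text
time_s: 13.45
tool_pos: [0.6524, 0.2354, 0.0414]
eef_rot: [-0.0, 0.002, 1.0, 0.0]
ft_force: [0.1, 0.0, 0.1]
gripper_width: 0.0511
gripper_force: 0.0
```

```bash
python3 plan.py .6543 .237 .0375 89.5
```

```text
t 13.45 pos [0.6524 0.2354 0.0414] j [ 0.253  0.548 -0.081  0.942  0.     0.256] F [0.1 0.  0.1] w 0.0511 0.0
tool axes [[-1.0, 0.003, -0.0], [0.003, 1.0, 0.0], [0.0, 0.0, -1.0]] shift units [-0.09  0.08  0.19] world yaw delta -0.006
rotvec units [ 0.   -0.    0.06]
```

{"op": "step_arm", "data": {
  "targets": [
    [[-0.09, 0.08, 0.18], [0, 0, 0.05], -0.2],
    [[0, 0, 0], [0, 0, 0], 1],
    [[0, 0, 0], [0, 0, 0], 1],
    [[0, 0, 0], [0, 0, 0], 1],
    [[0, 0, 0], [0, 0, 0], 1],
    [[0, 0, 0], [0, 0, 0], 1],
    [[0, 0, 0], [0, 0, 0], 1],
    [[0, 0, -0.4], [0, 0, 0], 1],
    [[0, 0, -0.8], [0, 0, 0], 1],
    [[0, 0, -1], [0, 0, 0], 1],
    [[0, 0, -1], [0, 0, 0], 1],
    [[0, 0, -1], [0, 0, 0], 1]
  ],
  "force": 100
}}

```text
time_s: 14.65
tool_pos: [0.6539, 0.2369, 0.1231]
eef_rot: [-0.0, 0.004, 1.0, -0.0]
ft_force: [0.6, 0.2, -1.5]
gripper_width: 0.0116
gripper_force: 98.8
```

```bash
python3 plan.py .501 -.1675 .2 90;python3 - <<'E'
from h import *
d=imaging.read_camera("side");cv2.imwrite("pics/c.png",cv2.cvtColor(cv2.resize(d["image"][130:290,120:320],None,fx=3,fy=3),4))
E
```

```text
t 14.65 pos [0.6539 0.2369 0.1231] j [ 0.255  0.477 -0.005  1.089  0.     0.263] F [ 0.6  0.2 -1.5] w 0.0116 98.8
tool axes [[-1.0, 0.008, -0.0], [0.008, 1.0, -0.0], [0.0, -0.0, -1.0]] shift units [  7.49 -20.28  -3.84] world yaw delta 0.008
rotvec units [-0.   -0.   -0.08]
```

View pics/c.png

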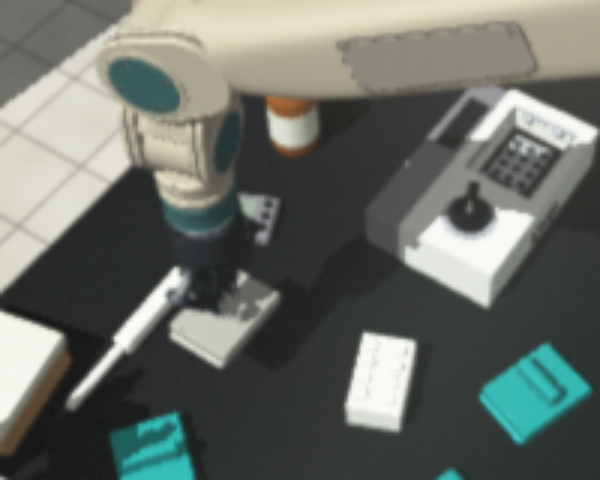

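The crop shows the grey cover hanging level in the gripper (225,320) and the knob bar turned crosswise at (472,205). Carrying it to the bay.

{"op": "step_arm", "data": {
  "targets": [
    [[0.1, -0.3, -1], [0, 0, 0], 1],
    [[0.3, -0.8, -1], [0, 0, -0.08], 1],
    [[0.37, -1, -1], [0, 0, 0], 1],
    [[0.37, -1, -0.8], [0, 0, 0], 1],
    [[0.37, -1, 0], [0, 0, 0], 1],
    [[0.37, -1, 0], [0, 0, 0], 1],
    [[0.37, -1, 0], [0, 0, 0], 1],
    [[0.37, -1, 0], [0, 0, 0], 1],
    [[0.37, -1, 0], [0, 0, 0], 1],
    [[0.37, -1, 0], [0, 0, 0], 1],
    [[0.37, -1, 0], [0, 0, 0], 1],
    [[0.37, -1, 0], [0, 0, 0], 1]
  ]
}}

```text
time_s: 15.9
tool_pos: [0.57, 0.0137, 0.1958]
eef_rot: [-0.002, 0.0, 1.0, 0.0]
ft_force: [0.4, -0.2, -1.5]
gripper_width: 0.0121
gripper_force: 98.8
```

{"op": "step_arm", "data": {
  "targets": [
    [[0.37, -1, 0], [0, 0, 0], 1],
    [[0.37, -1, 0], [0, 0, 0], 1],
    [[0.37, -1, 0], [0, 0, 0], 1],
    [[0.37, -1, 0], [0, 0, 0], 1],
    [[0.37, -1, 0], [0, 0, 0], 1],
    [[0.37, -1, 0], [0, 0, 0], 1],
    [[0.37, -1, 0], [0, 0, 0], 1],
    [[0.37, -1, 0], [0, 0, 0], 1],
    [[0.3, -0.8, 0], [0, 0, 0], 1],
    [[0.1, -0.3, 0], [0, 0, 0], 1],
    [[0, 0, 0], [0, 0, 0], 1],
    [[0, 0, 0], [0, 0, 0], 1]
  ]
}}

```text
time_s: 17.1
tool_pos: [0.5044, -0.1666, 0.1971]
eef_rot: [-0.0, -0.0, 1.0, 0.0]
ft_force: [-0.1, 0.0, -0.9]
gripper_width: 0.0119
gripper_force: 98.8
```

```bash
python3 plan.py .501 -.1675 .12 90;python3 - <<'E'
from h import *
for c in("top","side"):
    d=imaging.read_camera(c);w=cloud(d);X,Y,Z=w[...,0],w[...,1],w[...,2]
    m=(abs(X-.5)<.07)&(abs(Y+.1675)<.08)&(abs(Z-.183)<.007)
    P=w[m];print(c,len(P),np.round(P.min(0),4),np.round(P.max(0),4))
    h=cloud(dict(np.load(c+".npz")));Q=h[(abs(h[...,2]-.07)<.004)&(abs(h[...,0]-.5)<.13)&(abs(h[...,1]+.12)<.2)]
    for k in(0,1): print(np.round(np.percentile(Q[:,k],[.3,99.7]),4),end=' ')
    if len(P)>20: print(cv2.minAreaRect((P[:,:2]*1000).astype(np.float32)))
    cv2.imwrite(f"pics/d_{c}.png",cv2.cvtColor(d["image"],4))
a=cv2.imread("pics/d_top.png")[170:250,230:340];b=cv2.imread("pics/d_side.png")[130:240,220:340]
o=np.zeros((330,760,3),np.uint8);o[:320-80,:330]=cv2.resize(a,None,fx=3,fy=3);o[:330,340:700]=cv2.resize(b,None,fx=3,fy=3)
cv2.imwrite("pics/d.png",o)
E
```

```text
t 17.1 pos [ 0.5044 -0.1666  0.1971] j [-4.410e-01  1.430e-01 -2.970e-01  1.132e+00  1.000e-03 -4.410e-01] F [-0.1  0.  -0.9] w 0.0119 98.8
tool axes [[-1.0, -0.0, -0.001], [-0.0, 1.0, 0.001], [0.001, 0.001, -1.0]] shift units [ 0.17 -0.05  3.85] world yaw delta -0.0
rotvec units [ 0.01 -0.01  0.  ]
top 119 [ 0.4689 -0.1591  0.176 ] [ 0.5391 -0.1173  0.1853]
[0.4355 0.615 ] [-0.2505  0.0155] ((503.9969482421875, -138.146728515625), (41.40176773071289, 70.3827133178711), 89.64788055419922)
side 293 [ 0.4676 -0.219   0.1762] [ 0.5433 -0.115   0.1899]
[0.4363 0.6169] [-0.2534  0.0187] ((505.5737609863281, -166.9449005126953), (75.65348815917969, 103.96266174316406), 0.15853580832481384)
```

View pics/d.png

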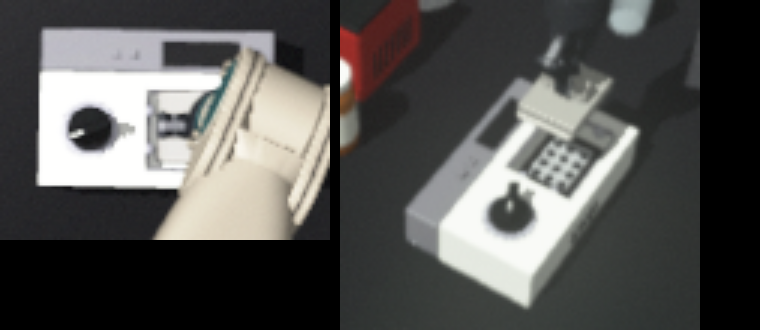

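The pictures show the cover level and square above the bay (side-view crop 565,100), within a few mm. Correcting by about 4 mm and lowering.

{"op": "step_arm", "data": {
  "targets": [
    [[0.2, -0.02, 0.5], [0, 0, 0], 1],
    [[0, 0, 0.8], [0, 0, 0], 1],
    [[0, 0, 0.8], [0, 0, 0], 1],
    [[0, 0, 0.6], [0, 0, 0], 1],
    [[0, 0, 0.5], [0, 0, 0], 1],
    [[0, 0, 0.4], [0, 0, 0], 1],
    [[0, 0, 0.3], [0, 0, 0], 1],
    [[0, 0, 0.3], [0, 0, 0], 1],
    [[0, 0, 0.2], [0, 0, 0], 1],
    [[0, 0, 0.1], [0, 0, 0], 1],
    [[0, 0, 0], [0, 0, 0], 1]
  ],
  "force": 120
}}

```text
time_s: 18.3
tool_pos: [0.5009, -0.1674, 0.1076]
eef_rot: [-0.0, -0.0, 1.0, 0.0]
ft_force: [-0.4, 0.6, -0.9]
gripper_width: 0.0115
gripper_force: 121.0
```

```bash
python3 plan.py .5005 -.167 .0845 90
```

```text
t 18.3 pos [ 0.5009 -0.1674  0.1076] j [-0.445  0.221 -0.411  0.94  -0.    -0.445] F [-0.4  0.6 -0.9] w 0.0115 121.0
tool axes [[-1.0, -0.0, -0.0], [-0.0, 1.0, 0.0], [0.0, 0.0, -1.0]] shift units [0.02 0.02 1.16] world yaw delta -0.0
rotvec units [ 0. -0.  0.]
```

Free so far. Pressing in small steps.

{"op": "step_arm", "data": {
  "targets": [
    [[0, 0, 0.15], [0, 0, 0], 1],
    [[0, 0, 0.15], [0, 0, 0], 1],
    [[0, 0, 0.1], [0, 0, 0], 1],
    [[0, 0, 0], [0, 0, 0], 1]
  ]
}}

```text
time_s: 18.7
tool_pos: [0.5019, -0.1685, 0.1022]
eef_rot: [0.001, 0.0, 1.0, -0.002]
ft_force: [-2.2, 1.6, 11.1]
gripper_width: 0.0115
gripper_force: 123.2
```

{"op": "step_arm", "data": {
  "targets": [
    [[0, 0, 0.1], [0, 0, 0], 1],
    [[0, 0, 0.1], [0, 0, 0], 1],
    [[0, 0, 0.1], [0, 0, 0], 1],
    [[0, 0, 0], [0, 0, 0], 1]
  ]
}}

```text
time_s: 19.1
tool_pos: [0.5026, -0.168, 0.0952]
eef_rot: [0.002, 0.0, 1.0, -0.001]
ft_force: [1.2, 0.7, 3.2]
gripper_width: 0.0118
gripper_force: 122.1
```

{"op": "step_arm", "data": {
  "targets": [
    [[0, 0, 0.1], [0, 0, 0], 1],
    [[0, 0, 0.1], [0, 0, 0], 1],
    [[0, 0, 0], [0, 0, 0], 1]
  ]
}}

```text
time_s: 19.4
tool_pos: [0.5017, -0.1674, 0.0889]
eef_rot: [0.001, -0.0, 1.0, 0.0]
ft_force: [5.6, -0.5, -5.1]
gripper_width: 0.0117
gripper_force: 121.0
```

{"op": "step_arm", "data": {
  "targets": [
    [[0, 0, 0.1], [0, 0, 0], 1],
    [[0, 0, 0.1], [0, 0, 0], 1],
    [[0, 0, 0], [0, 0, 0], 1],
    [[0, 0, 0], [0, 0, 0], 1]
  ]
}}

```text
time_s: 19.8
tool_pos: [0.5015, -0.1675, 0.0867]
eef_rot: [0.001, -0.0, 1.0, -0.0]
ft_force: [2.4, 2.0, 7.0]
gripper_width: 0.0115
gripper_force: 122.5
```

{"op": "step_arm", "data": {
  "targets": [
    [[0, 0, 0.05], [0, 0, 0], 1],
    [[0, 0, 0], [0, 0, 0], 1],
    [[0, 0, 0], [0, 0, 0], 1]
  ]
}}

```text
time_s: 20.1
tool_pos: [0.5016, -0.1675, 0.0861]
eef_rot: [0.001, -0.0, 1.0, -0.0]
ft_force: [1.6, 0.6, 8.7]
gripper_width: 0.0113
gripper_force: 122.8
```

{"op": "step_arm", "data": {
  "targets": [
    [[0, 0, 0.1], [0, 0, 0], 1],
    [[0, 0, 0.1], [0, 0, 0], 1],
    [[0, 0, 0], [0, 0, 0], 1],
    [[0, 0, 0], [0, 0, 0], 1]
  ]
}}

```text
time_s: 20.5
tool_pos: [0.5017, -0.1676, 0.0844]
eef_rot: [0.001, -0.0, 1.0, -0.0]
ft_force: [-2.6, 3.9, 23.9]
gripper_width: 0.0113
gripper_force: 125.3
```

```bash
python3 plan.py .5015 -.1675 .0845 90;python3 - <<'E'
from h import *
for c in("top","side"):
    d=imaging.read_camera(c);w=cloud(d);X,Y,Z=w[...,0],w[...,1],w[...,2]
    if c=="side":
        P=w[(abs(X-.5)<.036)&(abs(Y+.1675)<.045)&(abs(Z-.07)<.02)]
        A=np.c_[P[:,:2]-[.5,-.1675],np.ones(len(P))]
        print(len(P),"plane",np.linalg.lstsq(A,P[:,2],rcond=None)[0],np.median(P[:,2]))
        D=w[(abs(X-.5)<.05)&(abs(Y+.09)<.015)|(abs(X-.447)<.006)&(abs(Y+.1675)<.05)];print("deck",np.median(D[:,2]))
        cv2.imwrite("pics/e.png",cv2.cvtColor(cv2.resize(d["image"][130:240,220:340],None,fx=5,fy=5),4))
    P=w[(abs(X-.5)<.05)&(abs(Y+.04)<.05)&(Z>.105)&(Z<.12)]
    V=np.linalg.eigh(np.cov(P[:,:2].T))[1];print(len(P),"knob",-np.arctan(V[1,1]/V[0,1]))
s=env.read_state();print(s["ft_force"])
E
```

```text
t 20.5 pos [ 0.5017 -0.1676  0.0844] j [-0.445  0.248 -0.433  0.888  0.    -0.445] F [-2.6  3.9 23.9] w 0.0113 125.3
tool axes [[-1.0, -0.001, 0.002], [-0.001, 1.0, -0.0], [-0.002, -0.0, -1.0]] shift units [ 0.01  0.   -0.01] world yaw delta -0.001
rotvec units [-0.    0.02  0.01]
55 knob 1.2050071192580616
273 plane [ 0.05506658 -0.0247185   0.06944892] 0.06777218910062555
deck 0.07431911178221218
48 knob 1.1920725138314678
[-4.09956003  2.96289992 23.0972838 ]
```

View pics/e.png

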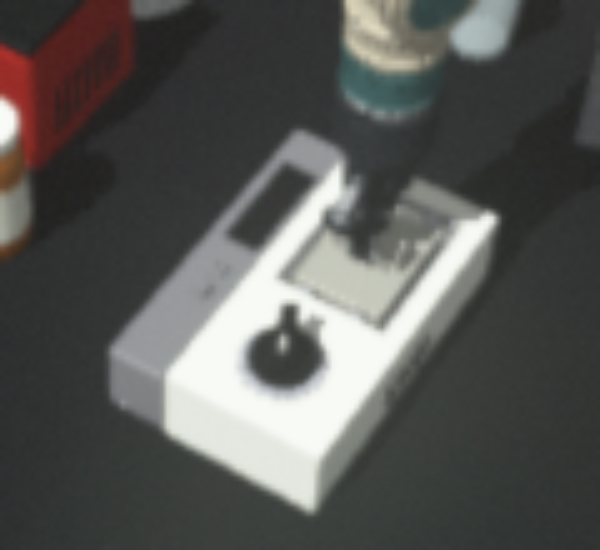

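The picture shows the cover flush in the bay (365,260). Its depth reads about 2–3 mm below the deck, level and pressed with 23 N. The knob reads about 1.2 rad. Handing in.

```bash
python3 -c "
from workcell import env
print(env.job_done())"
```

```text
the job is handed in; nothing more can be done
None
```

The job is handed in; no verdict came back. The knob is locked at about 1.2 rad, and the grey cover is snapped home, held down at about 23 N in the last readings.

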